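Set the strip gauge to 7 and seat its cutting guide

ROBOT

A 6-joint arm with a two-finger parallel gripper is mounted at the origin on a cart in front of the work surface, level with it; the furniture and walls round the work are solid. World frame = base frame: x ahead of the robot, y to its left, z up, the work surface at z = 0. Lengths are in m, angles in rad, forces in N, time in s.
With the tool pointing down it reaches from about 0.275 to 0.875 m from the base axis. Payload 12.5 kg.
Tool frame: the origin (TCP) lies on the centre line of the jaws, within the pads' length; the fingertips stand robot.tcp_to_tips ahead of it and the grasp point (between the pads) lies 5 mm behind it (robot.tcp_to_tips is the distance from the TCP to the fingertips, in m); x points along the fingers, z is the direction in which the jaws open and shut, and the axes are right-handed (so a half turn about x gives the same grasp; the last joint's range is limited). The gripper opens to 85 mm and grips with 20 to 120 N. Pads are 22 mm wide; open, the fingers measure 114 mm over their backs; the gripper's body (76 mm by 85 mm) begins 54 mm behind the grasp point. The pads swing forward as they close: fully open they stand 13 mm farther back than shut.
Start: joints at [-1.291, 0.351, 1.652, -0, 1.139, -0.085], TCP at [0.196, -0.514, 0.245] pointing down, gripper open.
Joint ranges: [-2.75, 2.75], [-0.79, 2.1], [0.01, 2.65], [-1.57, 4.71], [0.07, 3.14], [-2.87, 2.87]. Speed limits (rad/s): [2.22, 2.22, 2.79, 3.14, 3.14, 3.14].

INTERFACE

Orientations are given as a unit quaternion [x, y, z, w].
In Python, from bench import observe, vision, robot gives the robot as it stands. The module is installed in compiled form; this text tells all that it offers.
- The arm moves only by the shell command python3 -m crank 'ROWS'. ROWS is JSON, a list of rows, each a list of 3 entries, a list of its own where there are three numbers: the turn, a rotation vector about the world's x, y, z in rad, then the shift along the world's x, y, z in mm, then the opening, from 0 (shut) to 1 (fully open). A call has 1 to 5 rows; each row shifts and turns the pose as measured when the row begins; what a row does not reach is not made up. A row lasts 1/8 s, in which the tool goes at most 62.5 mm and 10.7 degrees, less where a joint would pass 70% of its speed; a pose out of reach is approached as far as the arm can. A call with a gripper value outside its range is refused whole. The fingers move at their own pace and stop on an object; the grip force is fixed at half the most. Time passes only in rows, so rows that do not move let the fingers close. It gives the time, the measured TCP pose, the force and the opening at its end, in the units of the state.
- observe(): the state, without advancing time (a new reading comes with each control period).
- vision.read_camera(name): name is "scene" or "side" or "wrist"; returns the picture (480x640x3 uint8, red, green, blue); there is no depth.
- vision.calibration(name): a dict with "mtx" (3x3 intrinsics, pixels), "D" ([k1, k2, p1, p2, k3] as OpenCV has them; the pictures are not rectified), "R" (3x3) and "t" (3): a world point X has camera coordinates R X + t. Camera axes: x right, y down, z forward; pixel columns grow to the right and rows downward; lengths in m; the calibration is good to about 2 mm. A picture is of the moment at which its call begins: read the wrist's pose just before it. calibration takes no time and is no camera call; for the wrist camera it gives the pose at the moment of the call.
- robot.job_done(): hands the job in, once; it reports no verdict.
The state is a dict: "time_s": time; "joint_positions": joint angles; "qvel": joint speeds; "joint_efforts": joint torques, N m; "position": TCP position; "ee_rot": TCP orientation; "wrist_force": force on the tool from outside, world axes, zero at the start; "torque": the same for the moment, N m; "finger_gap": finger opening in m.
Only numpy, scipy, OpenCV 4.12 (cv2) and the standard library are available. Lean on these libraries where they do the work, as an engineer would, in place of code of your own. Each camera call takes 0.05 s, during which the arm holds its last target. There are 200 camera calls.

TASK

Set up the glass strip gauge for 7 cm strips: roll the knurled thumbwheel by its edge until 7 stands squarely in the window, and nudge the cutting guide, which is resting up on its locating pin, sideways until its hole drops over the pin and it lies fully down. Let the thumbwheel move the fence (do not push the fence itself) and leave the glass cutter and the marker beside the gauge where they lie.

Things in the scene. Friction and masses are not known exactly. Their poses are not given: they have to be found in the camera images.
- strip_gauge: Glass strip gauge screwed to the bench: 180 x 250 x 12 mm aluminium bed, grey wheel housing on its left end (seen from the robot), fence and steel cutting guide on it. Origin on the bench under the bed; z up, x from its robot side to its back, y to its left end. The bed covers x -100 to +80 mm, y -125 to +125 mm. Position and yaw vary.
- wheel_axle (a point): Centre of the thumbwheel (on the axle, mid-width), 54 mm above the bench; axes as the gauge's, axle along y. Black knurled wheel, 84 mm across, 12 mm wide, 40 ridges 2 mm deep. Its edge stands 12 mm out of a slot in the housing's flat top (30 mm above the axle) and out of the 45 degree face below it on the robot side. The housing covers x -44 to +44, y -46 to +19 mm from here.
- width_wheel (a joint): Thumbwheel angle, rad: 0.628 (36 degrees) a digit, 0 at digit 0, 4.398 at 7, stops just past 0 and 9. Grows as the wheel's top is rolled towards the robot side (-x). A spring roller clicks it in at each digit (1 to 2 N along the edge rolls it over); left short of half-way it rolls back, past half-way it goes on to the next. It drives the fence by pinion and rack, 10 mm a digit. Starts about 3 to 5, not always squarely.
- window (a point): Centre of the 17 x 20 mm window in the housing's sloping face, 26 mm to the right (-y) of the wheel's middle; it shows one black digit, 11 mm high, on a white drum that turns with the wheel; higher digits come down from above.
- fence: The aluminium fence, 20 x 121 x 22 mm, lying along y across the bed, with a steel rack at its left end. Origin: the middle of its robot-side face, on the bed. It slides along x with the wheel and must not be pushed.
- guide_swing (a joint): Swing of the cutting guide about the upright screw at its left end, rad: 0 when its hole is over the pin, growing as the free right end goes to -x (towards the robot). At the start 0.085 to 0.135: the free end must be nudged 11 to 19 mm to +x, away from the robot. It turns easily (under 1 N at the knob) and stays where it is left.
- guide_lift (a joint): Tilt of the cutting guide, rad: 0 when it lies fully down, growing as the free end rises; about 0.043 when its lug rests on top of the pin. It falls by its own weight.
- guide_knob (a point): Middle (half-way up) of the black knurled grip knob, 14 mm across and 18 mm high, that stands on the cutting guide 36 mm before the hole and 99 mm from the pivot; moves with the guide. Guide: steel bar 26 mm wide and 8 mm thick, its underside 4 mm above the bed when down (top 24 mm, knob top 42 mm above the bench), with a 44 x 44 mm lug at its free end.
- guide_hole (a point): Centre of the 12.5 mm hole through the guide's lug, at its underside; moves with the guide. 135 mm from the pivot.
- pin_top (a point): Top of the fixed round-nosed locating pin, 8 mm thick, standing 6 mm above the landing (16 mm above the bench) that the lug lies on, so its top is 22 mm above the bench. It is 135 mm to the right (-y) of the guide's pivot; wheel_axle lies 45 mm to +x and 208 mm to +y of it, in the gauge's axes.
- cutter_mid (a point): Middle of the loose brass glass cutter lying left of the gauge, 13 mm thick and 136 mm long along its own y. Bystander.
- marker_mid (a point): Middle of the loose capped felt marker lying left of the gauge, 14 mm thick and 124 mm long along its own y. Bystander.

How it is judged:
At the end, for the whole second after the job is handed in: The thumbwheel is at rest at 7 (angle 4.25 to 4.55 rad, 4.398 being exact) and the guide is seated: tilt under 0.012 rad and hole within 5 mm of the pin, seen from above (value of joint width_wheel between 4.25 and 4.55 rad and value of joint guide_lift below 0.012 rad and horizontal distance between guide_hole and pin_top below 0.005 m and velocity of joint width_wheel between -0.1 and 0.1 rad/s); the robot touches nothing.
It fails at once if the fence is pushed directly (more than 3 N) instead of by its wheel (contact force between any of the fingers, the arm and fence above 3 N).
It fails at once if the glass cutter or the marker is moved by more than 30 mm (distance of any of cutter_mid, marker_mid from where it was at the start of the episode above 0.03 m).
It also fails if it takes over 64 s, if anything falls off the work surface, if the arm or the gripper's body presses on something with over 40 N, if the wrist force passes 120 N, or if a joint passes its speed limit or range.

## Working session

There is one attempt and no reset: what is moved stays moved. The work goes in short steps, Python scripts to look and compute and a shell command to move; the robot and the scene stay as the last step left them, time stands still between calls to the robot, and variables do not carry over. Pictures are saved under pics/ and viewed, about 8 in all and at most 12, crops included, and the job is handed in when it is done.

```bash
mkdir -p pics; python3 - <<'E'
from bench import observe, vision, robot
import cv2,numpy as np
print(robot.tcp_to_tips, {k:np.round(v,3).tolist() for k,v in observe().items()})
for n in ("scene","side"):
    im=vision.read_camera(n); cv2.imwrite(f"pics/{n}0.png",im[:,:,::-1])
    c=vision.calibration(n); R,t=np.array(c["R"]),np.array(c["t"]); print(n,np.round(-R.T@t,3),np.round(R,2).tolist(),np.array(c["mtx"])[0,0])
E
```

```text
0.014 {'time_s': 0.0, 'joint_positions': [-1.291, 0.351, 1.652, -0.0, 1.139, -0.085], 'qvel': [-0.0, 0.001, -0.0, -0.0, -0.001, -0.001], 'joint_efforts': [0.001, -50.609, -29.141, -0.0, 0.005, 0.0], 'position': [0.196, -0.513, 0.245], 'ee_rot': [0.401, 0.583, -0.401, 0.582], 'wrist_force': [-0.868, 0.946, -0.438], 'torque': [-0.016, -0.016, 0.046], 'finger_gap': 0.085}
scene [ 0.27  -0.533  0.715] [[0.85, -0.53, 0.0], [-0.4, -0.65, -0.65], [0.34, 0.55, -0.76]] 444.2125919118942
side [0.3   0.695 0.592] [[-0.96, -0.29, -0.0], [-0.16, 0.53, -0.83], [0.25, -0.8, -0.55]] 590.4815990100087
```

View pics/scene0.png

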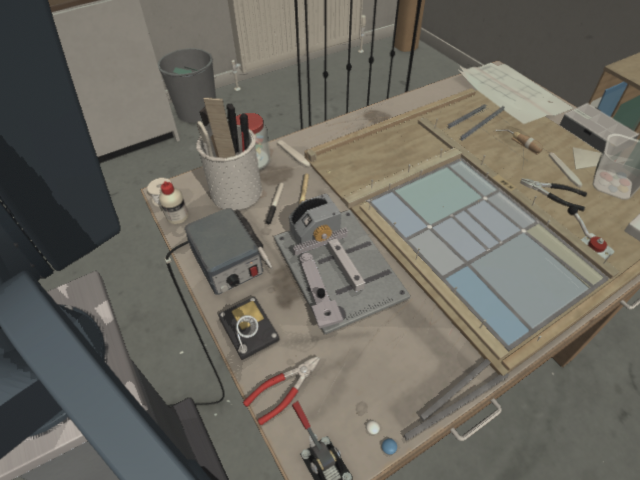

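View pics/side0.png

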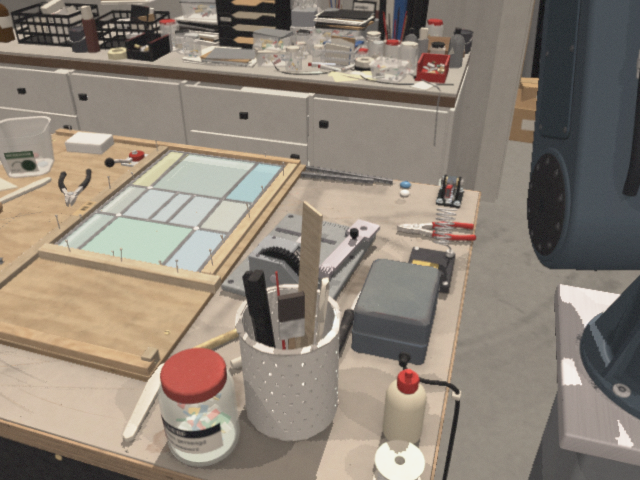

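Scene view: the gauge is around (340,265), wheel at (310,210), knob at (321,293). Side view: wheel at (280,262), knob at (353,232). I'll enlarge the scene view.

```bash
python3 - <<'E'
import cv2
im=cv2.imread("pics/scene0.png")[185:345,260:420]
cv2.imwrite("pics/c1.png",cv2.resize(im,(600,600),interpolation=cv2.INTER_CUBIC))
E
```

```text
(no output)
```

View pics/c1.png

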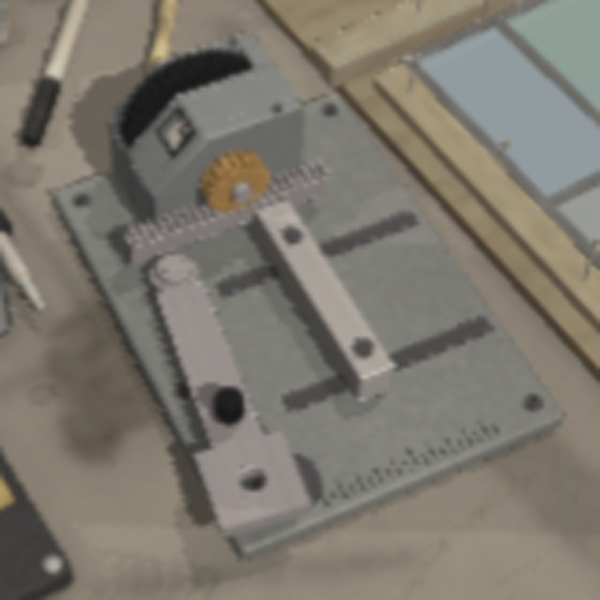

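Crop: bed corners at (58,190), (240,540), (562,412); guide pivot (175,268), knob top (230,397), hole (252,478); screw heads are also visible. The digit is unclear.

```bash
cat >h.py <<'E'
from bench import observe, vision, robot
import cv2,numpy as np
def ray(n,px,z,c=None):
    c=c or vision.calibration(n); R,t=np.array(c["R"]),np.array(c["t"]).ravel()
    u=cv2.undistortPoints(np.array(px,float).reshape(-1,1,2),np.array(c["mtx"]),np.array(c["D"]))[:,0]
    d=np.c_[u,np.ones(len(u))]@R; o=-R.T@t
    return o+d*((z-o[2])/d[:,2])[:,None]
def proj(n,P,c=None):
    c=c or vision.calibration(n)
    return cv2.projectPoints(np.array(P,float).reshape(-1,3),cv2.Rodrigues(np.array(c["R"]))[0],np.array(c["t"],float),np.array(c["mtx"]),np.array(c["D"]))[0][:,0]
E
python3 - <<'E'
from h import *
f=lambda L:[(260+x/3.75-.5+.13,185+y/3.75-.5+.13) for x,y in L]
B=ray("scene",f([(58,190),(240,542),(562,413)]),.012)
G=np.array([[-.1,.125],[-.1,-.125],[.08,-.125]])
print(B.round(4))
gc=G.mean(0);bc=B[:,:2].mean(0);a=G-gc;b=B[:,:2]-bc
yaw=np.arctan2((a[:,0]*b[:,1]-a[:,1]*b[:,0]).sum(),(a*b).sum())
Rg=np.array([[np.cos(yaw),-np.sin(yaw)],[np.sin(yaw),np.cos(yaw)]])
o=bc-Rg@gc; print("yaw",np.degrees(yaw),"o",o, "res",((a@Rg.T)-b).round(4).tolist())
for nm,p,z in (("pivot",(175,268),.026),("knobtop",(230,397),.0455),("hole",(252,478),.029)):
    w=ray("scene",f([p]),z)[0,:2]; print(nm,w.round(4),"gauge",(Rg.T@(w-o)).round(4))
E
```

```text
[[ 0.4977  0.0389  0.012 ]
 [ 0.4693 -0.2019  0.012 ]
 [ 0.6444 -0.2251  0.012 ]]
yaw -6.87112521550777 o [ 0.58182936 -0.0927743 ] res [[-0.0002, 0.0044], [-0.0017, -0.0031], [0.0019, -0.0013]]
pivot [ 0.5206 -0.0529] gauge [-0.0656  0.0322]
knobtop [ 0.4965 -0.1485] gauge [-0.078  -0.0655]
hole [ 0.4871 -0.1838] gauge [-0.0831 -0.1017]
```

```bash
python3 -m crank '[[[0,0,-0.12],[28,51,8],0],[[0,0,-0.12],[28,51,8],0],[[0,0,-0.12],[28,51,8],0],[[0,0,-0.12],[28,51,8],0],[[0,0,0],[28,51,8],0]]'; python3 -m crank '[[[0,0,0],[28,51,0],0],[[0,0,0],[28,51,0],0],[[0,0,0],[28,51,0],0],[[0,0,0],[28,51,0],0]]'
python3 - <<'E'
from h import *
im=vision.read_camera("wrist"); cv2.imwrite("pics/w1.png",im[:,:,::-1]); c=vision.calibration("wrist");R,t=np.array(c["R"]),np.array(c["t"]);print(-R.T@t,R.round(2))
s=observe();print(s["time_s"],s["position"],s["ee_rot"],s["wrist_force"])
E
```

```text
time_s: 0.72
position: [0.337, -0.2526, 0.2838]
ee_rot: [0.534, 0.466, -0.532, 0.463]
wrist_force: [1.2, -0.8, -0.5]
finger_gap: 0.0
time_s: 1.23
position: [0.4513, -0.0412, 0.2845]
ee_rot: [0.534, 0.465, -0.532, 0.464]
wrist_force: [0.5, -1.4, -0.1]
finger_gap: 0.0001
[ 0.53424328 -0.0474473   0.41171893] [[-0.13 -0.99 -0.  ]
 [-0.94  0.13  0.32]
 [-0.32  0.05 -0.95]]
1.275 [ 0.45339445 -0.03633518  0.28443335] [ 0.53447496  0.4657961  -0.53080992  0.46433968] [-1.78473169  3.7717643  -0.58383357]
```

View pics/w1.png

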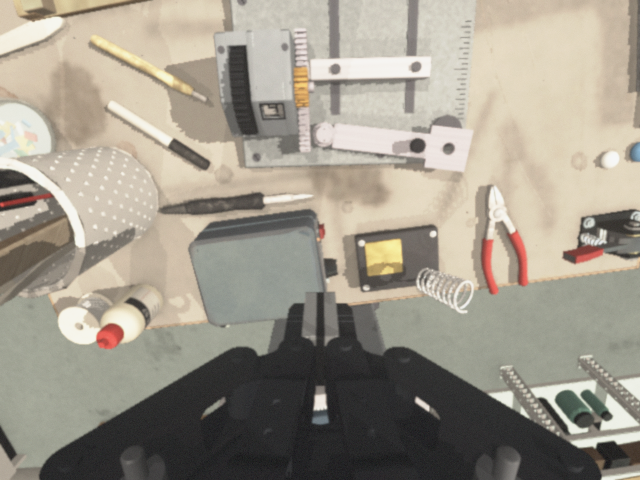

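Wrist view: wheel at cols 230-248, rows 47-135; digit window (272,110); pivot (323,134), knob (417,146), hole (448,148), right end of bed at col ~475. I'll check my model's projections against it and crop the digit.

```bash
cat >>h.py <<'E'
yaw=np.radians(-6.87); o=np.array([.5818,-.0928])
def G(x,y,z): return np.r_[o+np.array([[np.cos(yaw),-np.sin(yaw)],[np.sin(yaw),np.cos(yaw)]])@[x,y],z]
E
python3 - <<'E'
from h import *
from scipy.spatial.transform import Rotation as Ro
im=cv2.imread("pics/w1.png")
P={"pivot":G(-.065,.032,.025),"axletop":G(-.02,.105,.096),"knobtop":ray("scene",[(321.0,290.5)],.0455)[0],"pin":G(-.065,-.103,.022),"cRF":G(-.1,-.125,.012),"cLF":G(-.1,.125,.012),
"hous_c1":G(.024,.059,.084),"hous_c2":G(.024,.124,.084)}
for k,v in P.items():
    q=proj("wrist",v)[0]; print(k,v.round(4),q.round(1)); cv2.circle(im,tuple(int(round(a*8)) for a in q),12,(0,0,255),-1,cv2.LINE_AA,3)
print(Ro.from_quat(observe()["ee_rot"]).as_matrix().round(3))
c=im[10:190,200:490]
cv2.imwrite("pics/w1c.png",np.vstack([cv2.resize(c,None,fx=2.4,fy=2.4,interpolation=cv2.INTER_CUBIC),cv2.copyMakeBorder(cv2.resize(cv2.imread("pics/w1.png")[90:130,250:300],None,fx=4,fy=4,interpolation=cv2.INTER_CUBIC),0,0,0,696-200,cv2.BORDER_CONSTANT)]))
E
```

```text
pivot [ 0.5211 -0.0533  0.025 ] [328.7 133.2]
axletop [0.5745 0.0138 0.096 ] [242.8  82. ]
knobtop [ 0.4966 -0.1485  0.0455] [424.5 145.9]
pin [ 0.5049 -0.1873  0.022 ] [453.9 131.8]
cRF [ 0.4676 -0.2049  0.012 ] [466.9 163.5]
cLF [0.4975 0.0433 0.012 ] [246.9 166.2]
hous_c1 [ 0.6127 -0.0371  0.084 ] [296.9  25.7]
hous_c2 [0.6205 0.0274 0.084 ] [219.4  27.7]
[[ 0.003  0.991 -0.135]
 [ 0.005 -0.135 -0.991]
 [-1.     0.002 -0.005]]
```

View pics/w1c.png

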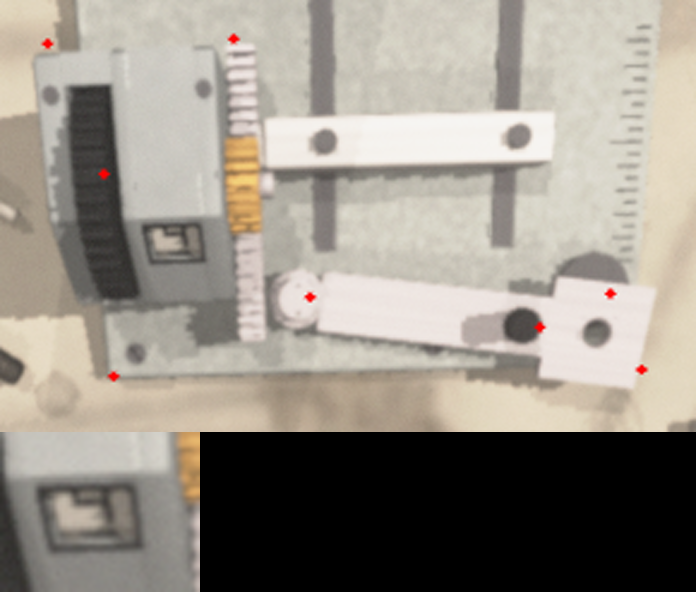

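```bash
python3 -m crank '[[[0,-0.17,0],[-12,6,-35],0],[[0,-0.17,0],[-12,6,-35],0],[[0,-0.17,0],[-10,6,-34],0],[[0,0,0],[0,0,0],0],[[0,0,0],[0,0,0],0]]'
python3 - <<'E'
from h import *
c=vision.calibration("wrist");im=vision.read_camera("wrist")[:,:,::-1].copy(); cv2.imwrite("pics/w2.png",im)
s=observe();print(s["time_s"],s["position"],s["qvel"])
w=proj("wrist",G(-.052,.079,.084),c)[0].astype(int);print(w)
x,y=np.clip(w,60,420)
a=cv2.resize(im[max(0,y-40):y+40,x-40:x+40],(480,480),interpolation=cv2.INTER_CUBIC)
cv2.imwrite("pics/w2c.png",np.hstack([a,cv2.resize(im,(320,240)).repeat(2,0)]))
E
```

```text
time_s: 1.9
position: [0.4232, -0.0148, 0.1863]
ee_rot: [0.645, 0.348, -0.385, 0.561]
wrist_force: [-0.2, 0.8, -0.5]
finger_gap: 0.0002
1.95 [ 0.42313137 -0.01478447  0.18615154] [ 0.00080734  0.00087851 -0.00901013  0.00664626 -0.0092376  -0.00843044]
[305 156]
```

View pics/w2c.png

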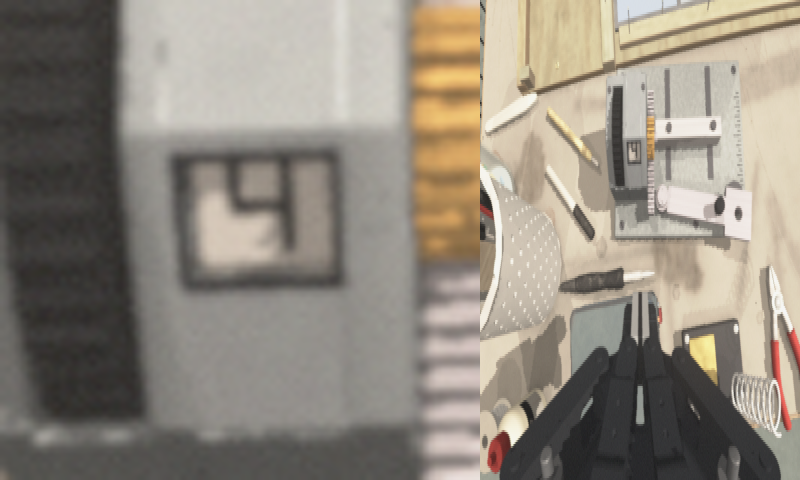

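The window shows a "4", sitting slightly high. In full-image pixels: knob ≈(478,205), pivot ≈(368,198), hole ≈(516,212). Next I'll refine the positions from this still view.

```bash
python3 - <<'E'
from h import *
im=cv2.imread("pics/w2.png")
for k,v in {"pivot":G(-.065,.032,.025),"knobtop":ray("scene",[(321.0,290.5)],.0455)[0],"hole":ray("scene",[(326.9,312.1)],.029)[0],"hTopFR":G(-.05,.059,.084),"hTopBR":G(.024,.059,.084),"hTopBL":G(.024,.124,.084),"axletop":G(-.02,.105,.096),"cLF":G(-.1,.125,.012),"cRB":G(.08,-.125,.012)}.items():
    q=proj("wrist",v)[0]; print(k,v.round(4),q.round(1)); cv2.circle(im,tuple(int(round(a*8)) for a in q),8,(0,0,255),-1,cv2.LINE_AA,3)
cv2.imwrite("pics/w2d.png",cv2.resize(im[50:250,240:540],None,fx=2.6,fy=2.6,interpolation=cv2.INTER_CUBIC))
E
```

```text
pivot [ 0.5211 -0.0533  0.025 ] [363.7 193.5]
knobtop [ 0.4966 -0.1485  0.0455] [481.6 201.3]
hole [ 0.4872 -0.1838  0.029 ] [516.5 211.6]
hTopFR [ 0.5392 -0.0282  0.084 ] [331.8 153.5]
hTopBR [ 0.6127 -0.0371  0.084 ] [332.6  65.8]
hTopBL [0.6205 0.0274 0.084 ] [252.8  68.8]
axletop [0.5745 0.0138 0.096 ] [270.5 110.6]
cLF [0.4975 0.0433 0.012 ] [265.6 233.2]
cRB [ 0.6463 -0.2265  0.012 ] [519.   56.8]
```

View pics/w2d.png

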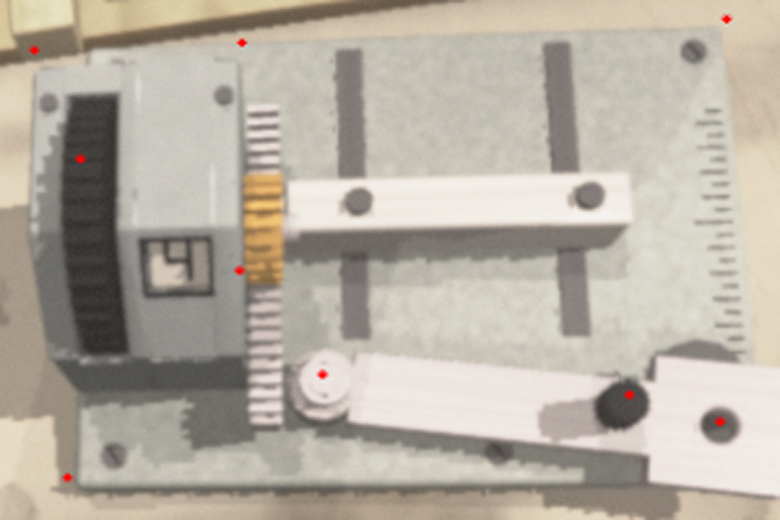

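Features sit ~3-4 mm nearer the robot than modelled, so I'll take the axle at ≈(0.571, 0.011). I'll straighten the tool and go above the rear of the wheel's top.

```bash
python3 -m crank '[[[0,0.17,0],[40,6,0],0],[[0,0.17,0],[40,6,0],0],[[0,0.17,0],[40,6,-15],0],[[0,0,0],[40,6,-18],0],[[0,0,0],[0,0,-18],0]]'; python3 -m crank '[[[0,0,0],[0,0,0],0]]'
python3 - <<'E'
from h import *
from scipy.spatial.transform import Rotation as Ro
s=observe();print(s["position"]);print(Ro.from_quat(s["ee_rot"]).as_matrix().round(3),s["wrist_force"])
E
```

```text
time_s: 2.58
position: [0.591, 0.0074, 0.1387]
ee_rot: [-0.521, -0.477, 0.543, -0.454]
wrist_force: [-0.9, -0.1, -0.0]
finger_gap: 0.0
time_s: 2.7
position: [0.5904, 0.0072, 0.1378]
ee_rot: [-0.52, -0.477, 0.545, -0.453]
wrist_force: [0.1, -0.6, 0.1]
finger_gap: -0.0002
[0.59042101 0.00715332 0.13778746]
[[-0.049  0.99  -0.134]
 [ 0.003 -0.134 -0.991]
 [-0.999 -0.049  0.003]] [ 0.08105208 -0.55326883  0.05090743]
```

```bash
python3 -m crank '[[[0,-0.049,0],[-6,3,-15],0],[[0,0,0],[0,0,-8],0],[[0,0,0],[0,0,-2],0],[[0,0,0],[0,0,-1.5],0]]';  python3 -m crank '[[[0,0,0],[0,0,-1.5],0]]'; python3 -m crank '[[[0,0,0],[0,0,0],0]]'
```

```text
time_s: 3.2
position: [0.5851, 0.0089, 0.1151]
ee_rot: [0.534, 0.464, -0.532, 0.465]
wrist_force: [-0.2, -0.4, -0.3]
finger_gap: -0.0
time_s: 3.32
position: [0.5855, 0.0088, 0.1141]
ee_rot: [0.534, 0.464, -0.531, 0.466]
wrist_force: [0.0, -0.4, 1.0]
finger_gap: 0.0001
time_s: 3.45
position: [0.5856, 0.0088, 0.1142]
ee_rot: [0.534, 0.464, -0.531, 0.466]
wrist_force: [0.1, -0.2, -1.3]
finger_gap: -0.0002
```

```bash
for i in 1 2 3; do python3 -m crank '[[[0,0,0],[0,0,-1.5],0],[[0,0,0],[0,0,-0.3],0]]' | grep -E 'pos|force'; done
```

```text
position: [0.5858, 0.0087, 0.1124]
wrist_force: [0.3, -0.0, -0.6]
position: [0.5858, 0.0088, 0.1105]
wrist_force: [-0.2, -0.7, 0.4]
position: [0.5863, 0.0087, 0.1092]
wrist_force: [0.3, -1.2, 4.6]
```

Contact. Dragging toward the robot.

```bash
python3 -m crank '[[[0,0,0],[-4,0.5,-0.8],0]]' | grep -E 'pos|force'; python3 -m crank '[[[0,0,0],[-6,0.7,-0.5],0]]' | grep -E 'pos|force';python3 -m crank '[[[0,0,0],[-6,0.7,-0.5],0]]' | grep -E 'pos|force';
```

```text
position: [0.5834, 0.0091, 0.1093]
wrist_force: [1.7, -0.7, 8.7]
position: [0.5784, 0.0096, 0.1097]
wrist_force: [0.8, -0.6, 6.8]
position: [0.5728, 0.0103, 0.1098]
wrist_force: [-0.1, -0.2, 4.6]
```

```bash
python3 -m crank '[[[0,0,0],[-6,0.7,-0.5],0]]' | grep -E 'pos|force'; python3 -m crank '[[[0,0,0],[-6,0.7,-0.5],0]]' | grep -E 'pos|force';python3 -m crank '[[[0,0,0],[0,0,10],0],[[0,0,0],[0,0,6],0],[[0,0,0],[0,0,0],0]]' | grep -E 'pos|force';
python3 - <<'E'
from h import *
c=vision.calibration("wrist")
im=vision.read_camera("wrist")[:,:,::-1].copy(); cv2.imwrite("pics/w3.png",im)
for n in("scene",): cv2.imwrite("pics/s3.png",vision.read_camera(n)[:,:,::-1])
a=cv2.resize(cv2.imread("pics/s3.png")[195:255,275:355],(640,480),interpolation=cv2.INTER_CUBIC)
cv2.imwrite("pics/v3.png",a)
E
```

```text
position: [0.5668, 0.011, 0.1097]
wrist_force: [-1.3, -0.4, 5.1]
position: [0.5604, 0.0117, 0.1093]
wrist_force: [-0.9, -0.7, 4.0]
position: [0.5599, 0.0118, 0.1261]
wrist_force: [-0.3, 0.2, -0.5]
```

View pics/v3.png

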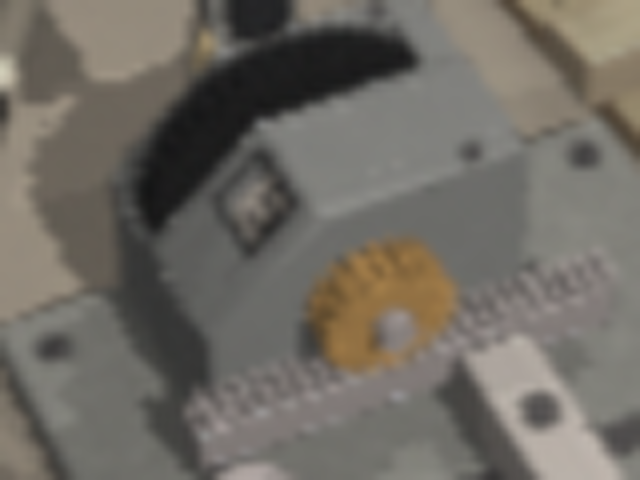

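The digit (255,200 in crop) looks new but blurry (a 5 or 6). I'll count by the fence's shift between the scene frames.

```bash
cat >>h.py <<'E'
def fence(name):
    """fence shift (mm along gauge x) of scene frame vs scene0, by its two screw heads/top"""
    a=cv2.imread("pics/scene0.png");b=cv2.imread(name);x0,y0,w,h=326,237,42,56
    r=cv2.matchTemplate(b[y0-40:y0+h+40,x0-40:x0+w+40],a[y0:y0+h,x0:x0+w],cv2.TM_CCOEFF_NORMED)
    _,v,_,(i,j)=cv2.minMaxLoc(r); p=np.array([[347.,265.],[347.+i-40,265.+j-40]])
    P=ray("scene",p,.034); d=(P[1]-P[0])[:2]*1000
    return v,(i-40,j-40),(np.array([[np.cos(yaw),np.sin(yaw)],[-np.sin(yaw),np.cos(yaw)]])@d).round(1)
E
python3 - <<'E'
from h import *
print(fence("pics/s3.png"))
print(proj("scene",observe()["position"]), proj("scene",G(-.02,.105,.096)))
E
```

```text
(0.949395477771759, (4, -2), array([9.1, 1.1]))
[[305.29605462 192.69415833]] [[311.83805841 200.20572118]]
```

Fence moved ~9 mm, so one digit (4→5). Repeat the stroke.

```bash
python3 -m crank '[[[0,0,0],[27,-3.2,0],0],[[0,0,0],[0,0,-10],0],[[0,0,0],[0,0,-6],0],[[0,0,0],[0,0,-1.5],0]]' | grep -E 'pos|force'; python3 -m crank '[[[0,0,0],[-4,0.5,-0.8],0],[[0,0,0],[-6,0.7,-0.5],0],[[0,0,0],[-6,0.7,-0.5],0]]' | grep -E 'pos|force'; python3 -m crank '[[[0,0,0],[-6,0.7,-0.5],0],[[0,0,0],[-6,0.7,-0.5],0]]' | grep -E 'pos|force';python3 -m crank '[[[0,0,0],[0,0,10],0],[[0,0,0],[0,0,6],0],[[0,0,0],[0,0,0],0]]' | grep -E 'pos|force';
python3 - <<'E'
from h import *
cv2.imwrite("pics/s4.png",vision.read_camera("scene")[:,:,::-1])
print(fence("pics/s4.png"))
E
```

```text
position: [0.5876, 0.0086, 0.1079]
wrist_force: [1.3, -0.7, 20.1]
position: [0.5745, 0.01, 0.1097]
wrist_force: [0.7, -1.3, 7.2]
position: [0.5618, 0.0115, 0.1094]
wrist_force: [-0.6, -0.7, 4.2]
position: [0.5609, 0.0116, 0.1261]
wrist_force: [0.1, 0.2, -0.1]
(0.9280391931533813, (9, -4), array([20.1,  1.3]))
```

Two digits now (20 mm). Third stroke, pressing a little lighter.

```bash
python3 -m crank '[[[0,0,0],[27,-3.2,0],0],[[0,0,0],[0,0,-10],0],[[0,0,0],[0,0,-6],0],[[0,0,0],[0,0,-0.8],0]]' | grep -E 'pos|force'; python3 -m crank '[[[0,0,0],[-4,0.5,-0.8],0],[[0,0,0],[-6,0.7,-0.5],0],[[0,0,0],[-6,0.7,-0.5],0]]' | grep -E 'pos|force'; python3 -m crank '[[[0,0,0],[-6,0.7,-0.5],0],[[0,0,0],[-6,0.7,-0.5],0]]' | grep -E 'pos|force';python3 -m crank '[[[0,0,0],[0,0,12],0],[[0,0,0],[0,0,12],0],[[0,0,0],[0,0,0],0]]' | grep -E 'pos|force';
python3 - <<'E'
from h import *
cv2.imwrite("pics/s5.png",vision.read_camera("scene")[:,:,::-1])
print(fence("pics/s5.png"))
E
```

```text
position: [0.5879, 0.0085, 0.1079]
wrist_force: [1.6, -1.2, 11.8]
position: [0.575, 0.0099, 0.1098]
wrist_force: [-0.2, -0.5, 6.4]
position: [0.5622, 0.0113, 0.1093]
wrist_force: [-1.6, -1.0, 3.4]
position: [0.5615, 0.0115, 0.1347]
wrist_force: [-0.3, 0.5, -0.3]
(0.9114670157432556, (14, -5), array([30. , -0.6]))
```

```bash
python3 -m crank '[[[0,0,0],[-20,-5,40],0],[[0,-0.17,0],[-40,-7,12],0],[[0,-0.17,0],[-40,-7,0],0],[[0,-0.17,0],[-38,-7,0],0],[[0,0,0],[0,0,0],0]]'; python3 -m crank '[[[0,0,0],[0,0,0],0]]' | grep pos
python3 - <<'E'
from h import *
c=vision.calibration("wrist");im=vision.read_camera("wrist")[:,:,::-1].copy(); cv2.imwrite("pics/w6.png",im)
x,y=proj("wrist",G(-.052,.079,.084),c)[0].astype(int)
cv2.imwrite("pics/w6c.png",np.hstack([cv2.resize(im[max(y-35,0):y+35,x-35:x+35],(400,400),interpolation=cv2.INTER_CUBIC),cv2.resize(im[max(y,0):y+100,x+60:x+260],(400,200)).repeat(2,0)])); print(x,y)
E
```

```text
time_s: 9.02
position: [0.4327, -0.0092, 0.186]
ee_rot: [0.651, 0.338, -0.377, 0.565]
wrist_force: [0.6, -0.8, -0.1]
finger_gap: 0.0001
position: [0.4334, -0.0094, 0.1865]
313 173
```

View pics/w6c.png

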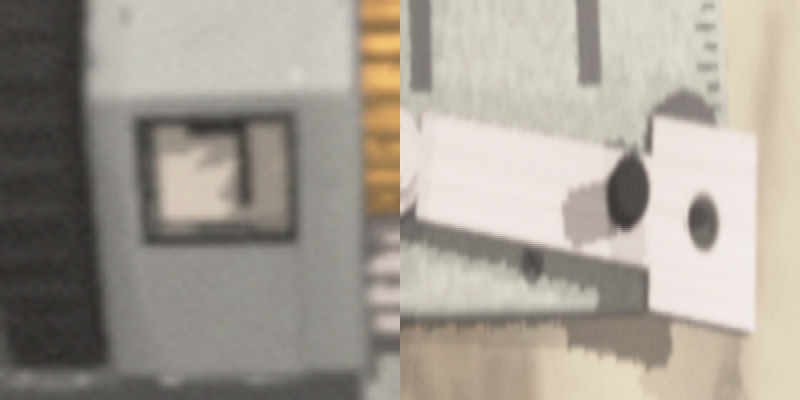

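The window shows a squared-up 7. Now to the guide: straighten and go to the robot side of the knob.

```bash
python3 -m crank '[[[0,0.17,0],[10,-46,0],0],[[0,0.17,0],[10,-46,-20],0],[[0,0.17,0],[10,-45,-20],0],[[0,0,0],[0,0,-20],0],[[0,0,0],[0,0,0],0]]'; 
python3 - <<'E'
from h import *
from scipy.spatial.transform import Rotation as Ro
s=observe();print(s["position"]);print(Ro.from_quat(s["ee_rot"]).as_matrix()[:,0].round(3))
E
```

```text
time_s: 9.82
position: [0.4681, -0.1529, 0.124]
ee_rot: [-0.529, -0.473, 0.536, -0.458]
wrist_force: [1.5, 0.8, 0.1]
finger_gap: -0.0002
[ 0.468089   -0.15291713  0.12403629]
[-0.021  0.009 -1.   ]
```

```bash
python3 -m crank '[[[0.01,-0.02,0],[0,6,-30],0],[[0,0,0],[0,0,-30],0],[[0,0,0],[0,0,-14],0],[[0,0,0],[0,0,-3],0],[[0,0,0],[0,0,0],0]]'
python3 - <<'E'
from h import *
cv2.imwrite("pics/s7.png",vision.read_camera("scene")[:,:,::-1])
E
```

```text
time_s: 10.45
position: [0.4719, -0.1469, 0.049]
ee_rot: [0.537, 0.469, -0.527, 0.463]
wrist_force: [0.7, 0.3, 0.6]
finger_gap: 0.0005
```

```bash
python3 -m crank '[[[0,0,0],[3,-0.4,-1.5],0],[[0,0,0],[3,-0.4,0],0],[[0,0,0],[3,-0.4,0],0]]'|grep -E 'pos|force'; for i in 1 2 3; do python3 -m crank '[[[0,0,0],[2.5,-0.3,0],0]]'|grep -E 'pos|force'; done
python3 - <<'E'
from h import *
cv2.imwrite("pics/s8.png",vision.read_camera("scene")[:,:,::-1])
a,b=[cv2.resize(cv2.imread(f"pics/s{k}.png")[250:345,280:375],(400,400),interpolation=cv2.INTER_CUBIC) for k in (7,8)]
cv2.imwrite("pics/v8.png",np.hstack([a,b]))
E
```

```text
position: [0.482, -0.1486, 0.0489]
wrist_force: [-0.9, 0.5, -0.5]
position: [0.4846, -0.1489, 0.0489]
wrist_force: [-2.0, -0.6, -0.5]
position: [0.4873, -0.1493, 0.049]
wrist_force: [-0.6, -0.3, 0.4]
position: [0.4901, -0.1496, 0.049]
wrist_force: [0.7, 0.6, 1.4]
```

View pics/v8.png

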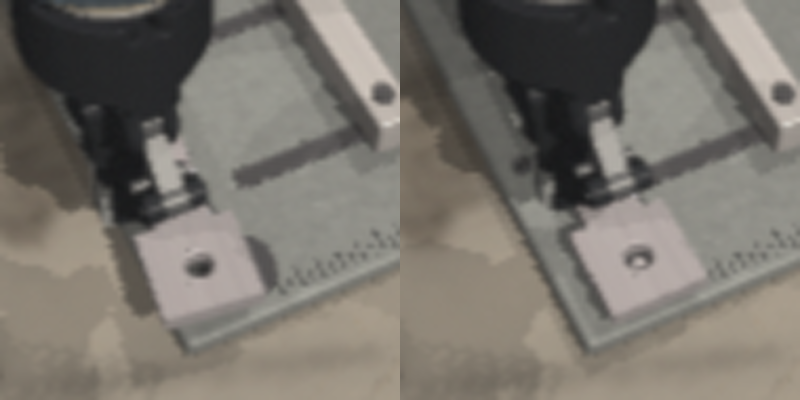

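The lug has swung ~17 mm and the pin now shows in the hole at (638,258). I'll nudge on gently: if the guide is seated the pin will resist.

```bash
for i in 1 2 3; do python3 -m crank '[[[0,0,0],[1.5,-0.2,0],0]]'|grep -E 'pos|force'; done
```

```text
position: [0.4921, -0.1499, 0.0491]
wrist_force: [0.9, -0.2, -0.3]
position: [0.4933, -0.1499, 0.049]
wrist_force: [-5.1, -0.1, 3.0]
position: [0.4937, -0.15, 0.0488]
wrist_force: [-9.6, -1.7, 5.6]
```

Stopped firmly at 9.6 N, so the pin has caught. Back off, lift and look.

```bash
python3 -m crank '[[[0,0,0],[-12,1.4,0],0],[[0,0,0],[-5,0.6,10],0],[[0,0,0],[0,0,50],0],[[0,0,0],[-20,40,40],0],[[0,0,0],[-20,10,40],0]]'; python3 -m crank '[[[0,0,0],[-20,0,30],0],[[0,0,0],[0,0,0],0],[[0,0,0],[0,0,0],0]]'|grep -E 'pos|force'
python3 - <<'E'
from h import *
cv2.imwrite("pics/s9.png",vision.read_camera("scene")[:,:,::-1]); print(fence("pics/s9.png"))
c=vision.calibration("wrist");im=vision.read_camera("wrist")[:,:,::-1].copy(); cv2.imwrite("pics/w9.png",im)
a=cv2.resize(cv2.imread("pics/s9.png")[245:345,285:385],(400,400),interpolation=cv2.INTER_CUBIC)
sd=vision.read_camera("side")[:,:,::-1].copy(); cv2.imwrite("pics/sd9.png",sd)
b=cv2.resize(sd[215:275,320:400],(400,300),interpolation=cv2.INTER_CUBIC)
x,y=proj("wrist",G(-.065,-.06,.024),c)[0].astype(int); print(x,y)
d=cv2.resize(im[0:max(y+70,150),max(x-160,0):x+100],(400,300))
cv2.imwrite("pics/v9.png",np.hstack([np.vstack([a,np.zeros((200,400,3),np.uint8)]),np.vstack([b,d])]))
E
```

```text
time_s: 12.3
position: [0.4337, -0.0967, 0.1921]
ee_rot: [0.537, 0.469, -0.528, 0.462]
wrist_force: [1.2, -0.7, -0.1]
finger_gap: -0.0001
position: [0.4132, -0.0962, 0.2265]
wrist_force: [0.8, -0.5, -0.6]
(0.9138914942741394, (14, -5), array([30. , -0.6]))
363 98
```

View pics/v9.png

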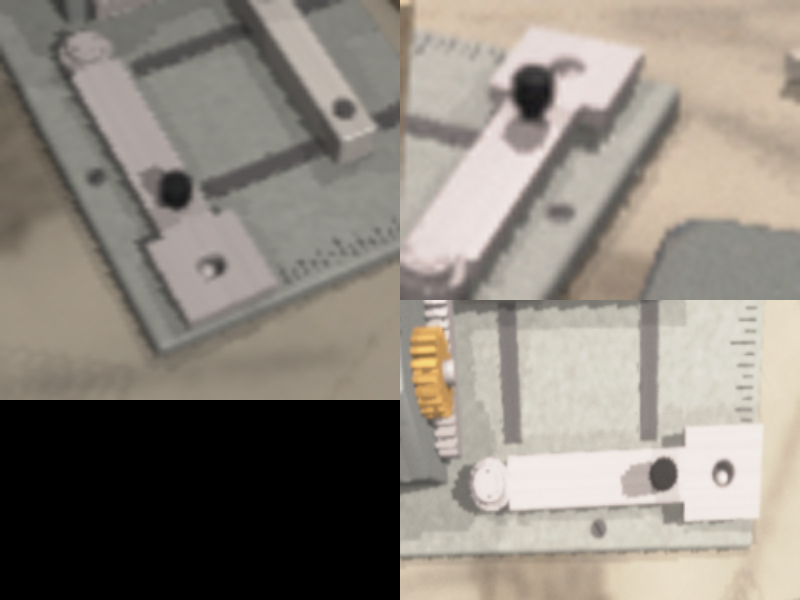

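The pin's tip shows in the hole, off toward the robot side; the guide is parallel to the bed. To confirm it is down I'll compare the triangulated knob height with its starting height (expected drop ≈4 mm).

```bash
python3 - <<'E'
from h import *
def blob(f,c):
    g=cv2.cvtColor(cv2.imread(f),cv2.COLOR_BGR2GRAY); x,y=c; w=g[y-14:y+15,x-14:x+15]
    n,l,s,m=cv2.connectedComponentsWithStats((w<65).astype(np.uint8))
    i=min(range(1,n),key=lambda i:np.hypot(*(m[i]-14))-s[i,4]*.05); return m[i]+[x-14,y-14],s[i,4]
def tri(p,q):
    L=[];
    for n,a in(("scene",p),("side",q)):
        c=vision.calibration(n);u=cv2.undistortPoints(np.array(a).reshape(1,1,2),np.array(c["mtx"]),np.array(c["D"])).ravel()
        L.append((np.c_[c["R"],np.ravel(c["t"])],u))
    X=cv2.triangulatePoints(L[0][0],L[1][0],L[0][1],L[1][1]).ravel(); return X[:3]/X[3]
for f,g,a,b in(("scene0","side0",(321,292),(353,233)),("s9","sd9",(329,292),(427-0,233))):
    if f=="s9": b=(320+int(133/5),215+int(92/5))
    p,q=blob(f"pics/{f}.png",a),blob(f"pics/{g}.png",b); print(p,q,tri(p[0],q[0]).round(4))
# hole and pin-nose pixel analysis in wrist view
im=cv2.imread("pics/w9.png"); c=vision.calibration("wrist")
x,y=proj("wrist",G(-.065,-.103,.024),c)[0].astype(int); print(x,y)
w=im[y-30:y+30,x-30:x+30]; cv2.imwrite("pics/w9h.png",cv2.resize(w,(600,600),interpolation=cv2.INTER_CUBIC))
E
```

```text
(array([320.44444444, 292.82539683]), np.int32(63)) (array([353.64912281, 233.40350877]), np.int32(57)) [ 0.4956 -0.1487  0.0394]
(array([328.22807018, 292.10526316]), np.int32(57)) (array([346.03703704, 233.27777778]), np.int32(54)) [ 0.51   -0.1522  0.0348]
412 97
```

View pics/w9h.png

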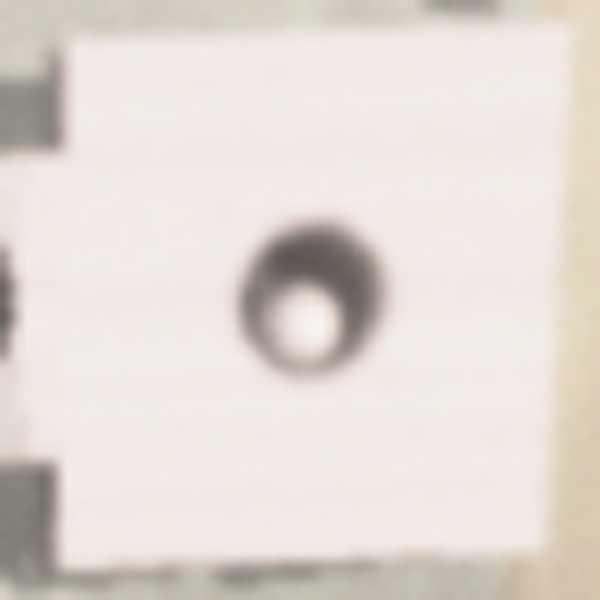

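The knob's height fell from 39.4 to 34.8 mm, matching full seating. The pin's nose sits well inside the hole, about 2 mm off centre. Handing in.

```bash
python3 -c "
from bench import observe,robot
s=observe();print(s['time_s'],s['wrist_force'])
print(robot.job_done())"
```

```text
12.825 [-0.29782556 -0.64867117  0.81667675]
the job is handed in; nothing more can be done
None
```

The gauge is set to 7 and the cutting guide is down on its pin. I handed the job in at 12.8 s; it reports no verdict.

- **Thumbwheel:** I rolled it from 4 to 7 in three fingertip strokes over its top edge. The fence followed by 30 mm, which is three digits, and the wrist camera showed a 7 sitting squarely in the window. The fence had not moved again by the last picture.
- **Guide:** I pushed the knob about 14 mm away from the robot until the pin stopped it at about 10 N, then backed off. The knob's measured height fell 4.6 mm, against about 4.3 mm expected. The pin's nose is visible inside the hole, about 2 mm off centre, which is within the 5 mm limit.
- **Not touched:** The arm never went near the cutter or the marker, and nothing touched the fence directly. I did not measure the cutter and marker positions again at the end. At hand-in the arm was clear of everything, with under 1 N on any axis at the wrist.

Two measurements disagreed along the way:
- **Gauge position:** The scene and wrist cameras differed by 3–4 mm on it, so I found the wheel by touch.
- **Wheel force:** The second stroke pressed on the wheel with a brief 20 N, so I pressed more lightly on the third.

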